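# Load a lock nut into the hand press, zero the readout and hold the nut under load

### The job

Set the lock nut that stands by itself beside the load readout flat in the round nest of the hand press's shuttle, push the shuttle fully home under the ram, and then, with the lever still up, press the button on the readout all the way down and let it go, so that it reads zero with the nut in place. Then bring the press lever down until it is level, no lower, and keep it there with the pad on the nut: the job finishes with the robot still holding the lever level against its spring.

Things in the scene. Friction and masses are not known exactly. Their poses are not given: they have to be found in the camera images.
- lock_nut: The black round lock nut to be loaded: 36 mm across, 21 mm high, a plain collar on top and shallow lugs round the side, 0.06 kg. It stands upright, alone on the front of the worktop, to the left or right of the readout. Origin: centre of its underside; z up. Grip it across the sides by its upper 13 mm, since the nest takes in the lower 8 mm.
- nest (a point): Centre of the nest's floor: a round blind hole, 40 mm wide and 8 mm deep, with a 2 mm bevel at its mouth, in the shuttle (a bare aluminium block, 58 mm in x by 70 mm in y, top 29 mm above the worktop). This point is 21 mm above the worktop and travels with the shuttle. Axes are those of the press.
- shuttle (a joint): Travel of the shuttle in m: 0 right out (loading place), 0.13 fully home against its stop, the nest then under the ram. It slides along the press's y axis; about 1.5 N of friction, and it stays where it is left.
- shuttle_knob (a point): Centre of the top of the shuttle's knob: an upright black cylinder 20 mm across, 17 to 61 mm above the worktop, on a rod, 115 mm from the nest's centre towards -y of the press. Push its outer (-y) side, or grip it from above, to slide the shuttle home. Once home it is still 89 mm from the side of the press head.
- button_top (a point): Centre of the top of the zero button, the only button on the readout: a grey box, 102 by 84 mm, with a dark sloping display and a stub aerial. The button is flat, round, steel, 25 mm across, pressed straight down; its top is 50 mm above the worktop when out. The display begins about 28 mm from it on the far side and rises to about 60 mm above the worktop.
- zero_button (a joint): Travel of the zero button in m: 0 out, 0.006 fully down. Spring return: 1.5 N at the start, 4.5 N at the bottom.
- lever_ball (a point): Centre of the black ball, 36 mm across, on the end of the press lever. The lever is a steel bar 13 mm thick, on the +y side of the press, pointing to the press's -x; the ball's centre is 180 mm from the pivot. It can be gripped across the press's y axis, so that it turns between the fingers as the lever swings, or pushed down from above.
- lever_pivot (a point): Pivot of the lever, in the lever's plane of swing, 135 mm above the worktop; fixed to the press. Axes are those of the press: the hinge axis is y, the lever points to -x, z up. When the lever is level, the ball is at the height of this point.
- press_lever (a joint): Angle of the lever in rad: 0 raised at rest (40 degrees above level), growing as it is brought down; 0.70 is level, 0.95 the hard stop. A spring lifts it back whenever it is let go: at the ball about 3 N at rest, about 8 N at level with a nut under the pad. It moves the ram, 25 mm of descent per rad.
- pressure_pad: The spring-loaded steel pad under the ram, 29 mm across; origin: centre of its lower face, 50 mm above the worktop with the lever up, 8.5 mm above a nut in the nest. It meets the nut at about 0.34 rad of lever; its own spring then yields, to about 18 N with the lever level (14 N per 10 mm more), and is crushed solid at about 0.88 rad.
- plug_gauge: Bystander: steel plug gauge, 104 mm long and 20 mm thick, lying on the worktop in front of the press lever. Leave it alone.
- press: The hand press, fixed: painted frame, origin on the worktop under the ram's axis. x points to its column (at x = 65 to 111 mm), y the way the shuttle slides home, z up. Its head, 52 mm wide in y from x = -32 mm back, spans 100 to 170 mm above the worktop (the ram's top stands up to 190 mm). Nothing is above the loading place, which lies at y = -130 mm.
- ratchet_wrench: Bystander: ratchet wrench, 270 mm long and 38 mm high, lying on the worktop to the left of the press; origin near its middle. Leave it alone.
There are look-alikes about, which are no part of the job. Leave any brown or green look-alike of the lock_nut alone.

How it is judged (in metres and radians):
On the way, in this order (a step that is already met when the one before it is completed fails the run):
1. the nut sits flat in the shuttle's nest and is let go (horizontal distance between lock_nut and nest below 0.004 m and z of lock_nut in the frame of nest between -0.003 and 0.003 m and angle between lock_nut's own z axis and vertical below 0.08 rad and contact force between the fingers and lock_nut below 0.2 N), for 0.1 s.
2. the shuttle is fully home with the nut in it, the lever still up (horizontal distance between lock_nut and nest below 0.004 m and z of lock_nut in the frame of nest between -0.003 and 0.003 m and angle between lock_nut's own z axis and vertical below 0.08 rad and value of joint shuttle above 0.126 m and value of joint press_lever below 0.15 rad), for 0.1 s.
3. the zero button is pressed fully down, the nut under the ram and the lever still up (all of step 2 and value of joint zero_button above 0.005 m), for 0.05 s.
4. the zero button is let out again, the lever still up (all of step 2 and value of joint zero_button below 0.001 m), for 0.05 s.
At the end, for the whole second after the job is handed in: the lever is held still within 0.1 rad of level (0.60 to 0.80), the pressure pad bears on the nut with more than 10 N, the nut sits flat in the nest (centre within 4 mm, height within 3 mm), the shuttle is within 4 mm of its stop and the zero button is out (value of joint press_lever between 0.6 and 0.8 rad and velocity of joint press_lever between -0.1 and 0.1 rad/s and contact force between pressure_pad and lock_nut above 10 N and horizontal distance between lock_nut and nest below 0.004 m and z of lock_nut in the frame of nest between -0.003 and 0.003 m and angle between lock_nut's own z axis and vertical below 0.08 rad and value of joint shuttle above 0.126 m and value of joint zero_button below 0.001 m); the arm keeps its last pose, push and grip.
It fails at once if the lever is forced well below level, crushing the pad's spring solid (value of joint press_lever above 0.86 rad).
It fails at once if the plug gauge is shifted by more than 3 cm (distance of plug_gauge from where it was at the start of the episode above 0.03 m).
It fails at once if the ratchet wrench is shifted by more than 3 cm (distance of ratchet_wrench from where it was at the start of the episode above 0.03 m).
It also fails if it takes over 58 s, if anything falls off the work surface, if the arm or the gripper's body presses on something with over 40 N, if the wrist force passes 120 N, or if a joint passes its speed limit or range.

### The arm

A 6-joint arm with a two-finger parallel gripper is mounted at the origin on a cart in front of the work surface, level with it; the furniture and walls round the work are solid. World frame = base frame: x ahead of the robot, y to its left, z up, the work surface at z = 0. Lengths are in mm, angles in rad, forces in N, time in s.
With the tool pointing down it reaches from about 325 to 925 mm from the base axis. Payload 3.1 kg.
Tool frame: the origin (TCP) lies on the centre line of the jaws, within the pads' length; the fingertips stand 8 mm ahead of it and the grasp point (between the pads) lies 11 mm behind it (arm.tips_ahead is the distance from the TCP to the fingertips, in mm); z points along the fingers, y is the line along which they close (so a half turn about z gives the same grasp; the last joint's range is limited). The gripper opens to 85 mm and grips with 20 to 120 N. Pads are 22 mm wide; open, the fingers measure 114 mm over their backs; the gripper's body (76 mm by 85 mm) begins 54 mm behind the grasp point. The pads swing forward as they close: fully open they stand 13 mm farther back than shut.
Start: joints at [-1.334, 0.217, 1.613, -0, 1.311, -0.112], TCP at [213.628, -587.369, 239.3] pointing down, gripper open.
Joint ranges: [-2.75, 2.75], [-0.78, 2.1], [0.31, 2.55], [-1.13, 4.27], [0.13, 2.63], [-2.58, 2.58]. Speed limits (rad/s): [2.79, 2.79, 3.14, 3.14, 3.14, 3.14].

### API

Orientations are given as [roll, pitch, yaw] about the fixed x, y, z axes, in that order (R = Rz(yaw) Ry(pitch) Rx(roll)).
In Python, from station import arm gives the robot as it stands. The module is installed in compiled form; this text tells all that it offers.
- The arm moves only by the shell command python3 -m jog 'ROWS' [FORCE]. ROWS is JSON, a list that holds one entry, the list of rows, each a list of 5 numbers: the shift along the tool's x, y, z in cm, then the turn about the tool's z in units of 6 degrees (1.0 is 6 degrees), then the opening, from 0 (shut) to 1 (fully open). A call has 1 to 20 rows; each row is the pose to reach, as a shift and turn from the pose commanded when the call began, along the tool's axes at that moment; what a row does not reach only later rows make up. A row lasts 1/12 s, in which the tool goes at most 41.7 mm and 7.16 degrees, less where a joint would pass 70% of its speed; a pose out of reach is approached as far as the arm can. A call with a gripper value outside its range is refused whole. The fingers move at their own pace and stop on an object; FORCE is the grip in N (left out, the last holds). Time passes only in rows, so rows that repeat a pose let the fingers close. It gives the time, the measured TCP pose, the force, the opening and the grip force at its end, in the units of the state.
- arm.get_obs(): the state, without advancing time (a new reading comes with each control period).
- arm.read_camera(name): name is "scene" or "side" or "wrist"; returns the picture (384x512x3 uint8, red, green, blue); there is no depth.
- arm.calibration(name): a dict with "fx", "fy", "cx", "cy" (pixels), "rvec" (rotation vector, rad) and "tvec" (3), from world to camera coordinates, as OpenCV has them; the wrist camera has in their place "tool_from_camera" (4x4, takes a point from camera to tool coordinates, whose origin is the TCP and whose axes are the flange's). Camera axes: x right, y down, z forward; pixel columns grow to the right and rows downward; lengths in mm; the calibration is good to about 2 mm. A picture is of the moment at which its call begins: read the wrist's pose just before it. calibration takes no time and is no camera call.
- arm.sign_off(): hands the job in; it is judged then, once.
The state is a dict: "t": time; "joints": joint angles; "qd": joint speeds; "effort": joint torques, N m; "ee_pos": TCP position; "eef_rot": TCP orientation; "ft_force": force on the tool from outside, world axes, zero at the start; "torque": the same for the moment, N m; "gripper_width": finger opening in mm; "gripper_force": force on a finger pad.
Only numpy, scipy, OpenCV 4.12 (cv2) and the standard library are available. Lean on these libraries where they do the work, as an engineer would, in place of code of your own. Each camera call takes 0.05 s, during which the arm holds its last target. There are 200 camera calls.

## Working session

There is one attempt and no reset: what is moved stays moved. The work goes in short steps, Python scripts to look and compute and a shell command to move; the robot and the scene stay as the last step left them, time stands still between calls to the robot, and variables do not carry over. Pictures are saved under pics/ and viewed, at most 10 in all, crops included, and the job is handed in when it is done.

```bash
mkdir -p pics; cat > h.py <<'E'
import numpy as np,cv2
from station import arm
from scipy.spatial.transform import Rotation as Ro
def save(n,f,crop=None,s=1):
    im=arm.read_camera(n)
    np.save('pics/'+f+'.npy',im); out(f,crop,s)
def out(f,crop=None,s=1,g=None):
    im=np.load('pics/'+f+'.npy')
    if crop: x0,y0,x1,y1=crop; im=im[y0:y1,x0:x1]
    im=cv2.resize(im,None,fx=s,fy=s,interpolation=cv2.INTER_CUBIC)
    cv2.imwrite('pics/'+(g or f)+'.png',im[:,:,::-1])
def cam(n):
    c=arm.calibration(n)
    K=np.array([[c['fx'],0,c['cx']],[0,c['fy'],c['cy']],[0,0,1.]])
    return K,np.array(c['rvec'],float),np.array(c['tvec'],float)
def px2w(n,u,v,z):
    K,r,t=cam(n);R=cv2.Rodrigues(r)[0]
    d=R.T@np.linalg.solve(K,[u,v,1]);o=-R.T@t
    return o+d*(z-o[2])/d[2]
def w2px(n,P):
    K,r,t=cam(n);return cv2.projectPoints(np.array(P,float).reshape(-1,1,3),r,t,K,None)[0].reshape(-1,2)
def tri(obs):
    A=[];b=[]
    M=np.zeros((3,3));y=np.zeros(3)
    for n,u,v in obs:
        K,r,t=cam(n);R=cv2.Rodrigues(r)[0]
        d=R.T@np.linalg.solve(K,[u,v,1]);d/=np.linalg.norm(d);o=-R.T@t
        P=np.eye(3)-np.outer(d,d);M+=P;y+=P@o
    return np.linalg.solve(M,y)
E
python3 - <<'E'
from h import *
save('scene','s0',s=1.5);save('side','d0',s=1.5)
for n in('scene','side'):
    K,r,t=cam(n);R=cv2.Rodrigues(r)[0];print(n,-R.T@t,R[2],K[0,0])
print(arm.get_obs(),arm.calibration('wrist'))
E
```

```text
scene [ 17.76391195 419.36436527 806.72126572] [ 0.5309666  -0.55158839 -0.6432921 ] 365.1554589662339
side [ 728.90516353 -568.45326657 1116.28764192] [-0.18695559  0.43499419 -0.8808108 ] 479.2777933450091
{'t': 0.1, 'joints': array([-1.33423208e+00,  2.17674542e-01,  1.61477577e+00, -1.65949588e-05,
        1.31130362e+00, -1.12200999e-01]), 'qd': array([ 1.20952387e-03, -2.34593060e-03, -2.15508297e-03, -1.13166163e-05,
        7.68680793e-04, -4.34093550e-04]), 'effort': array([-4.97900928e-04, -3.98074472e+01, -3.04971850e+01, -1.88610720e-04,
        4.22611847e-03,  1.67206980e-05]), 'ee_pos': array([ 213.43295727, -586.66606542,  238.10032501]), 'eef_rot': array([-3.13944316e+00, -2.26060655e-04,  3.48769276e-01]), 'ft_force': array([ 0.05565938, -0.42163547, -0.37440405]), 'torque': array([-0.00548351,  0.02448226, -0.07577206]), 'gripper_force': 0.0, 'gripper_width': 85.52998616155007} {'fx': 338.9146918759549, 'fy': 338.9146918759549, 'cx': 258.0110962633768, 'cy': 190.81919146739696, 'tool_from_camera': array([[-1.26220018e-03, -9.58703656e-01, -2.84404125e-01,
         7.16705380e+01],
       [ 9.99998232e-01, -1.60644696e-03,  9.77161002e-04,
        -6.08853215e-01],
       [-1.39368797e-03, -2.84402389e-01,  9.58703989e-01,
        -1.34642252e+02],
       [ 0.00000000e+00,  0.00000000e+00,  0.00000000e+00,
         1.00000000e+00]])}
```

View pics/s0.png

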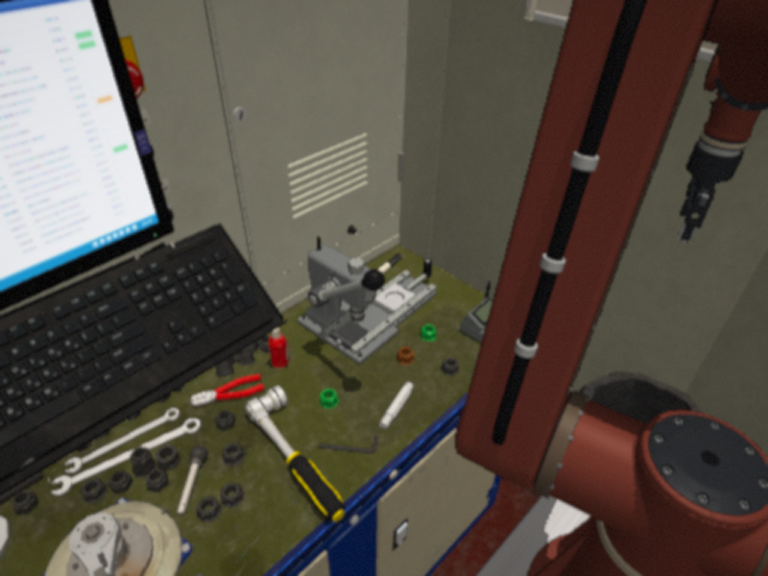

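View pics/d0.png

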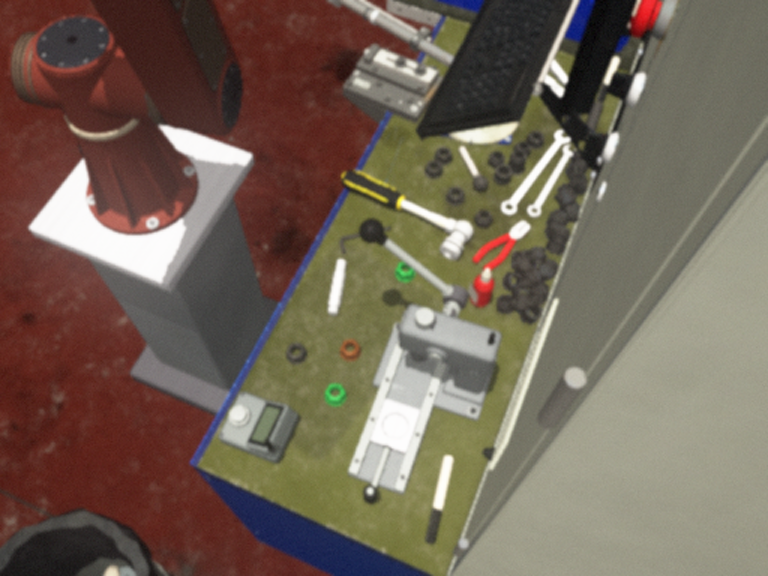

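The side view shows the black nut alone at about (198,235) in original pixels, between the readout and the press. The shuttle's nest is near (263,284), the knob near (247,328) and the ball near (248,154). I'll enlarge both views.

```bash
python3 - <<'E'
from h import *
out('d0',(135,140,345,340),3,'d0c');out('s0',(195,150,345,265),5,'s0c')
E
```

```text
(no output)
```

View pics/d0c.png

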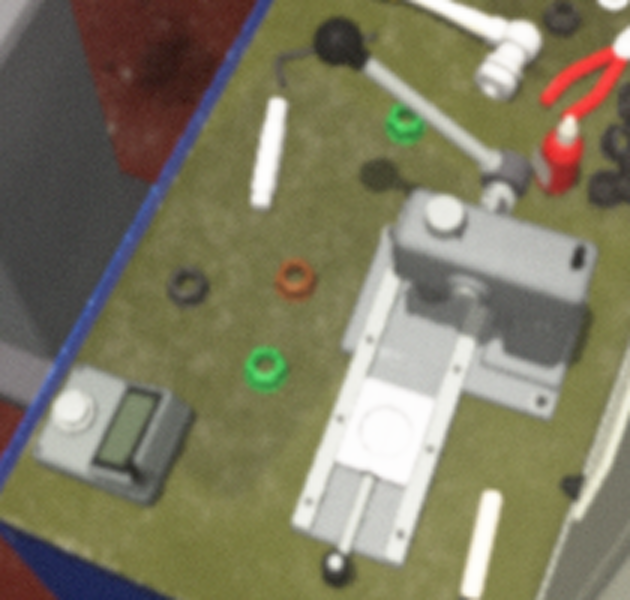

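View pics/s0c.png

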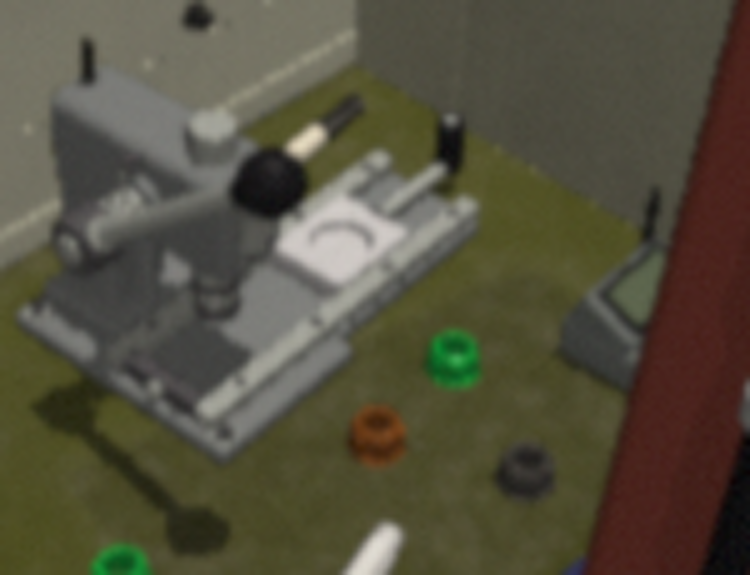

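```bash
cat > e.py <<'E'
from h import *
D=lambda u,v:(135+u/3,140+v/3)
S=lambda u,v:(195+u/5,150+v/5)
for k,d,s,z in[('nut',(188,284),(528,457),21),('nest',(387,432),(343,237),29),('knob',(338,562),(452,122),61),('ball',(340,41),(270,182),None),('button',(72,408),None,50),('ramtop',(446,211),(212,127),None)]:
    print(k, z and px2w('side',*D(*d),z).round(1), s and z and px2w('scene',*S(*s),z).round(1), s and tri([('side',*D(*d)),('scene',*S(*s))]).round(1))
E
python3 e.py
```

```text
nut [ 422.4 -191.1   21. ] [ 416.8 -186.1   21. ] [ 420.2 -189.7   15.6]
nest [ 622.4 -243.7   29. ] [ 618.4 -242.6   29. ] [ 621.2 -243.8   26.8]
knob [ 630.5 -356.6   61. ] [ 623.6 -352.9   61. ] [ 628.8 -356.7   56.4]
ball None None [501.1 -58.4 249.7]
button [ 395.  -329.3   50. ] None None
ramtop None None [ 612.7 -123.5  186.4]
```

```bash
cat >> h.py <<'E'
def delta(x,y,z,yaw=None):
    "jog cm/units from the measured pose to a world TCP"
    o=arm.get_obs();R=Ro.from_euler('xyz',o['eef_rot']).as_matrix()
    d=R.T@(np.array([x,y,z])-o['ee_pos'])/10
    tu=None if yaw is None else -np.degrees(yaw-o['eef_rot'][2])/6
    print('now',o['ee_pos'].round(1),o['eef_rot'].round(4),'w',round(o['gripper_width'],1),'f',o['ft_force'].round(1),'t',o['t'],'| d',d.round(2),tu)
E
python3 - <<'E'
from h import *
D=lambda u,v:(135+u/3,140+v/3)
for a,b in[((293,525),(395,270)),((403,565),(475,335)),((309,502),(385,300)),((401,535),(457,370))]:
    p=px2w('side',*D(*a),20);q=px2w('side',*D(*b),20);d=q-p;print(p.round(),q.round(),np.degrees(np.arctan2(-d[0],d[1])))
for n,a in[('gaugeA',(277,105)),('gaugeB',(260,198)),('brown',(295,278)),('green',(265,368))]: print(n,px2w('side',*D(*a),10).round())
print(arm.tips_ahead);delta(470,-230,260,.07)
E
```

```text
[ 584. -337.   20.] [ 574. -111.   20.] 2.601460303826529
[ 672. -331.   20.] [ 656. -138.   20.] 4.973098482205855
[ 588. -316.   20.] [ 577. -139.   20.] 3.678073081717759
[ 662. -311.   20.] [ 653. -171.   20.] 3.8103309476290423
gaugeA [415.  -1.  10.]
gaugeB [440. -91.  10.]
brown [ 499. -147.   10.]
green [ 509. -228.   10.]
8.0
now [ 213.4 -586.7  238.1] [-3.1394e+00 -2.0000e-04  3.4880e-01] w 85.5 f [ 0.1 -0.4 -0.4] t 0.1 | d [ 36.3  -24.76  -2.13] 2.662050494128715
```

```bash
python3 -m jog '[[[3,-2,-0.5,0.3,1],[6,-4,-1,0.6,1],[9,-6.2,-1.5,0.9,1],[12.5,-8.5,-2.1,1.2,1],[16,-11,-2.1,1.5,1],[19.5,-13.4,-2.1,1.8,1],[23,-15.8,-2.1,2.1,1],[26.5,-18.2,-2.1,2.4,1],[30,-20.6,-2.1,2.66,1],[33,-22.6,-2.1,2.66,1],[35.2,-24.1,-2.1,2.66,1],[36.3,-24.8,-2.1,2.66,1],[36.3,-24.8,-2.1,2.66,1],[36.3,-24.8,-2.1,2.66,1]]]' && python3 - <<'E'
from h import *
delta(470,-230,260,.066)
save('wrist','w1',s=1.5)
E
```

```text
t: 1.27
ee_pos: [469.9, -229.6, 259.8]
eef_rot: [-3.141, 0.001, 0.072]
ft_force: [0.4, -0.3, 0.4]
gripper_width: 85.4
gripper_force: 0.0
now [ 469.9 -229.6  259.8] [-3.1415e+00  1.2000e-03  7.2200e-02] w 85.4 f [ 0.4 -0.3  0.4] t 1.2667 | d [ 0.01  0.04 -0.02] 0.05957842636621627
```

View pics/w1.png

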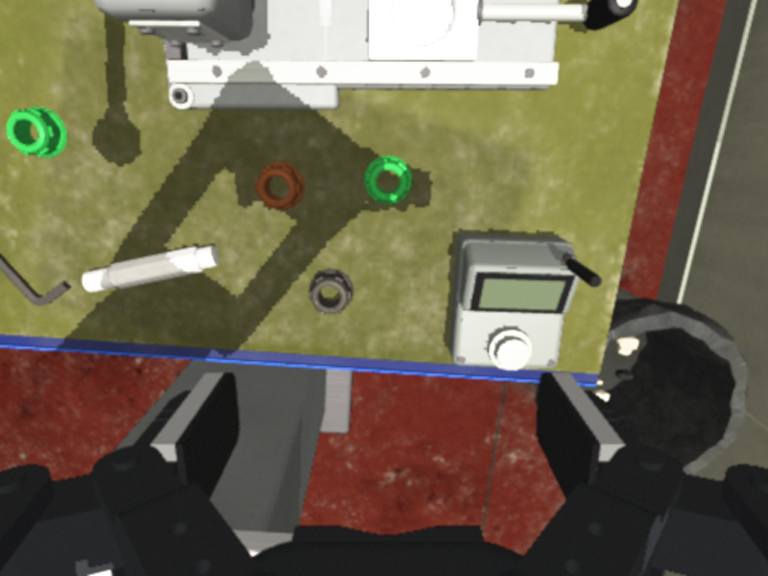

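The wrist view shows the black nut's hole at about (330,291) and the button top at about (511,345). The nest is at (420,12), cut off at the edge, and the press rail runs almost level across the image. All of these are in 1.5x pixels.

```bash
cat >> h.py <<'E'
def wpx(u,v,z,pose):
    c=arm.calibration('wrist');T=np.array(c['tool_from_camera'])
    R=Ro.from_euler('xyz',pose[1]).as_matrix()
    d=R@T[:3,:3]@np.array([(u-c['cx'])/c['fx'],(v-c['cy'])/c['fy'],1]);o=R@T[:3,3]+pose[0]
    return o+d*(z-o[2])/d[2]
E
python3 - <<'E'
from h import *
o=arm.get_obs();P=(o['ee_pos'],o['eef_rot'])
f=lambda u,v,z:wpx(u/1.5,v/1.5,z,P).round(1)
print('nut',f(330,291,21),'button',f(511,345,50),'nest',f(421,12,29))
a,b=f(168,83,20),f(557,86,20);d=a-b;print(a,b,np.arctan2(-d[0],d[1]))
a,b=f(168,62,20),f(557,64,20);d=a-b;print(np.arctan2(-d[0],d[1]))
n=f(330,291,21);delta(n[0],n[1],60,.07)
E
```

```text
nut [ 423.4 -189.7   21. ] button [ 400.3 -326.2   50. ] nest [ 618.6 -242.    29. ]
[564.8 -73.1  20. ] [ 581.4 -339.9   20. ] 0.062138789468437164
0.06510875159671231
now [ 469.6 -230.4  259.9] [3.1416e+00 1.1000e-03 7.0700e-02] w 85.0 f [-0.4  0.5  1.1] t 1.3167 | d [-4.29 -4.39 19.99] 0.0066520469167367854
```

```bash
python3 -m jog '[[[-0.5,-0.5,0.5,-1,1],[-1.5,-1.5,2,-2,1],[-2.5,-2.5,4,-3,1],[-3.5,-3.6,6.5,-4,1],[-4.3,-4.4,9,-5,1],[-4.3,-4.4,11.5,-6,1],[-4.3,-4.4,14,-7,1],[-4.3,-4.4,16,-8,1],[-4.3,-4.4,17,-9,1],[-4.3,-4.4,18,-10,1],[-4.3,-4.4,18.5,-11,1],[-4.3,-4.4,19,-12,1],[-4.3,-4.4,19,-13,1],[-4.3,-4.4,19,-14,1],[-4.3,-4.4,19,-15,1],[-4.3,-4.4,20,-15,1],[-4.3,-4.4,21.5,-15,1],[-4.3,-4.4,23,-15,1],[-4.3,-4.4,24,-15,1],[-4.3,-4.4,24.2,-15,1]]]' 30
python3 -m jog '[[[0,0,0,0,0.8],[0,0,0,0,0.65],[0,0,0,0,0.5],[0,0,0,0,0.4],[0,0,0,0,0.35],[0,0,0,0,0.3],[0,0,0,0,0.3],[0,0,0,0,0.3]]]' 20
python3 -c "
from h import *
delta(422.5,-190,17,1.64);save('wrist','w2',s=1.5)"
```

```text
t: 2.98
ee_pos: [421.7, -188.9, 15.9]
eef_rot: [-3.138, -0.003, 1.638]
ft_force: [-1.1, -0.1, 0.5]
gripper_width: 85.1
gripper_force: 0.0
t: 3.65
ee_pos: [424.3, -189.7, 19.2]
eef_rot: [3.141, 0.001, 1.641]
ft_force: [-2.4, -0.1, 5.0]
gripper_width: 29.9
gripper_force: 19.7
now [ 424.3 -189.7   19.2] [3.1415e+00 7.0000e-04 1.6415e+00] w 29.9 f [-2.4 -0.1  5. ] t 3.65 | d [-0.02 -0.18  0.22] 0.014272222009771253
```

View pics/w2.png

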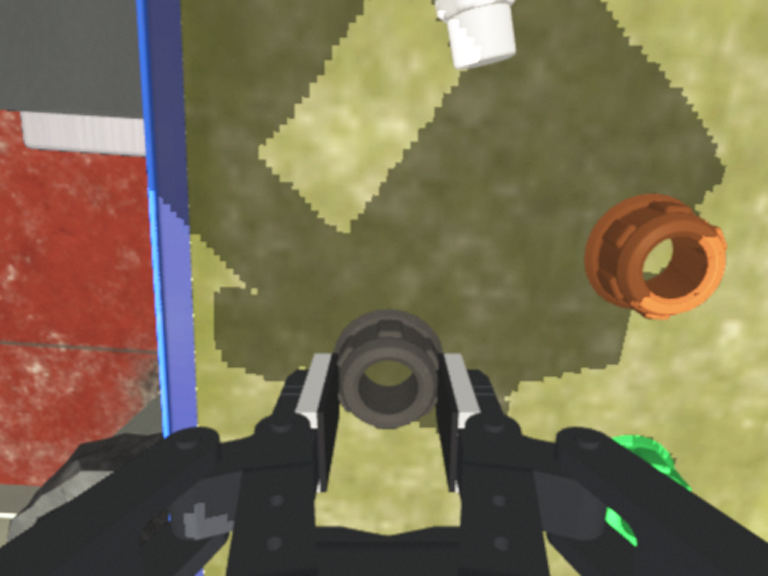

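The nut is held between the pads at its 30 mm collar, at about (388,385) in the picture, with the fingertips pressing on the flange. I'll open, raise 3 mm, shift by the 1.7 mm, turn back and grip along the other axis.

```bash
python3 -m jog '[[[0,0,-0.1,0,0.6],[0,0.17,-0.4,0,0.7],[0,0.17,-0.4,1,0.7],[0,0.17,-0.4,2,0.7],[0,0.17,-0.4,3,0.7],[0,0.17,-0.4,4,0.7],[0,0.17,-0.4,5,0.7],[0,0.17,-0.4,6,0.7],[0,0.17,-0.4,7,0.7],[0,0.17,-0.4,8,0.7],[0,0.17,-0.4,9,0.7],[0,0.17,-0.4,10,0.7],[0,0.17,-0.4,11,0.7],[0,0.17,-0.4,12,0.7],[0,0.17,-0.4,13,0.7],[0,0.17,-0.4,14,0.7],[0,0.17,-0.4,15,0.7],[0,0.17,-0.4,15,0.7],[0,0.17,-0.4,15,0.7]]]' 20
python3 -m jog '[[[0,0,0,0,0.55],[0,0,0,0,0.45],[0,0,0,0,0.3],[0,0,0,0,0.25],[0,0,0,0,0.2],[0,0,0,0,0.2],[0,0,0,0,0.2]]]' 40
python3 -c "
from h import *
delta(424,-190,20,.064)"
```

```text
t: 5.28
ee_pos: [426.0, -189.2, 22.4]
eef_rot: [3.141, -0.001, 0.073]
ft_force: [-0.1, -0.6, -0.0]
gripper_width: 60.0
gripper_force: 0.0
t: 5.87
ee_pos: [425.8, -189.2, 22.7]
eef_rot: [-3.141, 0.0, 0.071]
ft_force: [-1.2, 1.3, 4.0]
gripper_width: 27.4
gripper_force: 39.0
now [ 425.8 -189.2   22.7] [-3.1413  0.      0.0706] w 27.4 f [-1.2  1.3  4. ] t 5.8667 | d [-0.19  0.07  0.27] 0.06292918420399225
```

```bash
python3 -m jog '[[[0,0,-1,0,0.2],[0,0,-3,0,0.2],[0,0,-5.5,0,0.2],[0,0,-7.5,0,0.2],[0,0,-8,0,0.2],[0,0,-8,0,0.2]]]' 40
python3 -c "
from h import *
delta(424,-190,20,.064);save('wrist','w3');out('w3',(150,180,370,330),3.6)"
```

```text
t: 6.37
ee_pos: [427.3, -190.3, 104.4]
eef_rot: [3.138, -0.004, 0.07]
ft_force: [1.0, 0.3, -0.0]
gripper_width: 27.1
gripper_force: 39.2
now [ 427.3 -190.3  104.4] [ 3.1384 -0.0041  0.0705] w 27.1 f [ 1.   0.3 -0. ] t 6.3667 | d [-0.36 -0.08  8.44] 0.06190833636058124
```

View pics/w3.png

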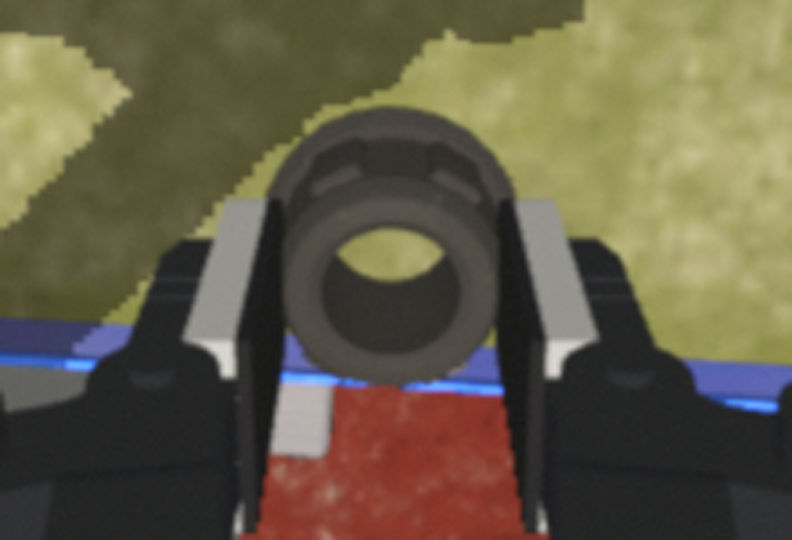

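The nut hangs upright between the pads, centred at about (390,283) in the crop, which is (258.3,258.6) in the full picture. Next I'll look at the nest with it ahead of the tool.

```bash
python3 -m jog '[[[1.5,0.7,-0.5,0,0.2],[4.5,2,-0.5,0,0.2],[8,3.6,-0.5,0,0.2],[10.5,4.9,-0.5,0,0.2],[12,5.6,-0.5,0,0.2],[12.4,5.8,-0.5,0,0.2],[12.4,5.8,-0.5,0,0.2],[12.4,5.8,-0.5,0,0.2]]]'
python3 -c "
from h import *
T=np.array(arm.calibration('wrist')['tool_from_camera'])
print('nut in tool',wpx(258.3,258.6,1.7,(np.zeros(3),np.zeros(3))))
delta(618,-242,110,.064);save('wrist','w4');out('w4',(100,0,420,240),2.5)"
```

```text
t: 7.08
ee_pos: [551.6, -237.4, 105.2]
eef_rot: [-3.139, 0.004, 0.07]
ft_force: [-0.7, 0.5, -0.9]
gripper_width: 27.0
gripper_force: 39.3
nut in tool [-0.38540177 -0.16093143  1.7       ]
now [ 551.6 -237.4  105.2] [-3.139   0.004   0.0704] w 27.0 f [-0.7  0.5 -0.9] t 7.0833 | d [ 6.59  0.93 -0.51] 0.060905583508665005
```

View pics/w4.png

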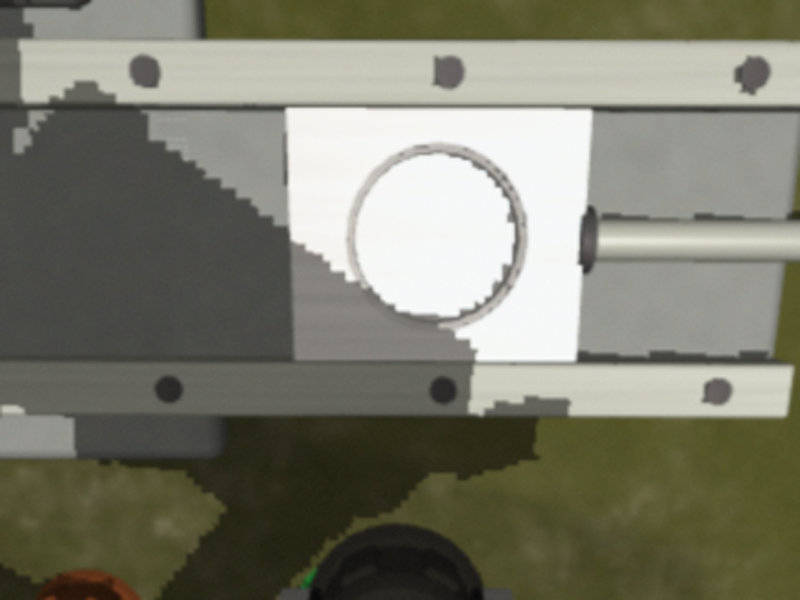

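The nest's mouth is centred at about (437.5,235.5) in the crop, which is (275,94.2) in the full picture.

```bash
python3 -c "
from h import *
o=arm.get_obs()
for P in ((np.array([551.6,-237.4,105.2]),np.array([-3.139,.004,.0704])),(o['ee_pos'],o['eef_rot']),(np.array([551.6,-237.4,105.]),np.array([np.pi,0,.0704]))):
  n=wpx(275,94.2,29,P);print(P,n)
R=Ro.from_euler('xyz',[np.pi,0,.0704]).as_matrix()
t=n-R@[-.4,-.2,0]
delta(t[0],t[1],60,.064)"
```

```text
(array([ 551.6, -237.4,  105.2]), array([-3.139 ,  0.004 ,  0.0704])) [ 621.1690169  -242.36037609   29.        ]
(array([ 551.37970502, -237.31001542,  105.51269618]), array([-3.13925443,  0.00361226,  0.07023019])) [ 620.97507248 -242.31579059   29.        ]
(array([ 551.6, -237.4,  105. ]), array([3.14159265, 0.        , 0.0704    ])) [ 621.48564995 -242.54042624   29.        ]
now [ 551.4 -237.3  105.5] [-3.1393  0.0036  0.0702] w 27.1 f [ 0.2  0.2 -1.1] t 7.1333 | d [7.01 1.04 4.52] 0.059493953448510946
```

```bash
python3 -m jog '[[[1,0.2,0,0,0.2],[3,0.5,0,0,0.2],[5,0.8,0,0,0.2],[6.5,1,0.5,0,0.2],[7,1.04,2,0,0.2],[7,1.04,3.5,0,0.2],[7,1.04,4.5,0,0.2],[7,1.04,4.5,0,0.2],[7,1.04,4.5,0,0.2],[7,1.04,4.5,0,0.2]]]'
python3 -c "
from h import *
delta(621.6,-242.7,43.5,.066)"
```

```text
t: 7.97
ee_pos: [623.6, -243.9, 62.3]
eef_rot: [-3.141, 0.0, 0.07]
ft_force: [-0.5, -0.1, -0.1]
gripper_width: 27.1
gripper_force: 39.3
now [ 623.6 -243.9   62.3] [-3.1414e+00  3.0000e-04  6.9900e-02] w 27.1 f [-0.5 -0.1 -0.1] t 7.9667 | d [-0.19 -0.13  1.88] 0.037576194576083154
```

```bash
python3 -m jog '[[[-0.19,-0.13,0,0,0.2],[-0.19,-0.13,0.5,0,0.2],[-0.19,-0.13,1,0,0.2],[-0.19,-0.13,1.3,0,0.2],[-0.19,-0.13,1.5,0,0.2],[-0.19,-0.13,1.65,0,0.2],[-0.19,-0.13,1.8,0,0.2],[-0.19,-0.13,1.85,0,0.2],[-0.19,-0.13,1.85,0,0.2]]]'
python3 -c "
from h import *
delta(621.6,-242.7,43.5,.066)"
```

```text
t: 8.72
ee_pos: [622.2, -242.7, 43.9]
eef_rot: [3.142, -0.0, 0.07]
ft_force: [-0.4, 0.7, -0.4]
gripper_width: 27.2
gripper_force: 39.4
now [ 622.2 -242.7   43.9] [ 3.1416e+00 -1.0000e-04  7.0300e-02] w 27.2 f [-0.4  0.7 -0.4] t 8.7167 | d [-0.05 -0.01  0.04] 0.040794307523868555
```

```bash
python3 -m jog '[[[0,0,0.1,0,0.2],[0,0,0.15,0,0.2],[0,0,0.15,0,0.35],[0,0,0.15,0,0.5],[0,0,0.1,0,0.65],[0,0,0,0,0.75],[0,0,-1,0,0.75],[0,0,-3,0,0.75],[-1,0,-6,0,0.75],[-3.5,0,-7,0,0.75],[-5.5,0,-7,0,0.75],[-6.5,0,-7,0,0.75],[-6.5,0,-7,0,0.75],[-6.5,0,-7,0,0.75]]]'
python3 -c "
from h import *
delta(621.6,-242.7,43.5,.066);save('wrist','w5');out('w5',(100,0,420,240),2.5)"
```

```text
t: 9.88
ee_pos: [557.0, -247.1, 113.6]
eef_rot: [-3.141, -0.0, 0.069]
ft_force: [-0.2, 0.2, -0.2]
gripper_width: 64.1
gripper_force: 0.0
now [ 557.  -247.1  113.6] [-3.1412e+00 -1.0000e-04  6.9500e-02] w 64.1 f [-0.2  0.2 -0.2] t 9.8833 | d [6.47 0.01 7.01] 0.03333867363697781
```

View pics/w5.png

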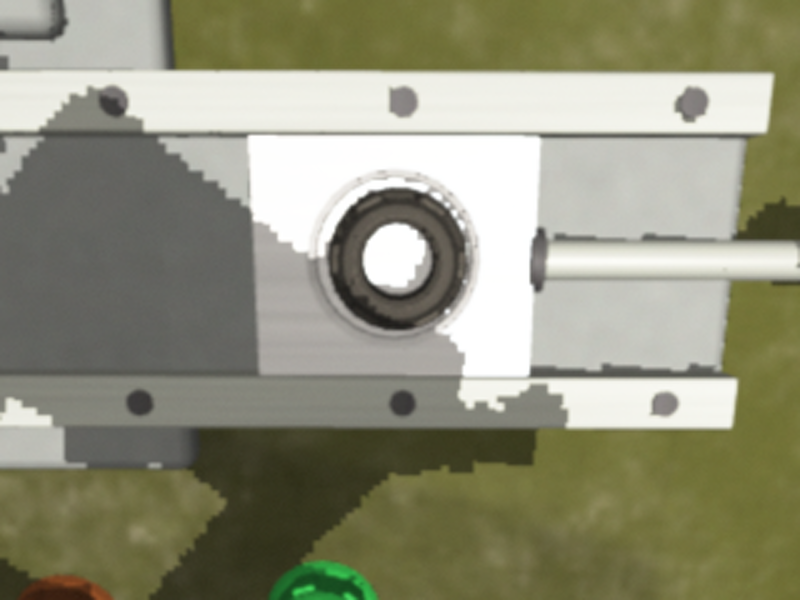

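The nut sits in the nest, concentric with it at about (400,255). Next I go to the knob's outer side with the fingers shut.

```bash
python3 -m jog '[[[1,2,0,0,0],[2.2,5,0,0,0],[3.5,8.5,0,0,0],[5,12,0,0,0],[6,14.5,0,0,0],[6.4,15.6,0.5,0,0],[6.4,15.8,2,0,0],[6.4,15.8,4,0,0],[6.4,15.8,6,0,0],[6.4,15.8,7,0,0],[6.4,15.8,7.4,0,0],[6.4,15.8,7.4,0,0],[6.4,15.8,7.4,0,0]]]'
python3 -c "
from h import *
delta(631.5,-400,40,.066);yp=np.array([-.066,.998]);k=np.array([621.3,-242.5])-yp*(115-130+24.5);print(k);delta(k[0],k[1],40,.066)"
```

```text
t: 11.02
ee_pos: [632.5, -400.0, 40.0]
eef_rot: [3.142, -0.0, 0.071]
ft_force: [0.3, 0.1, -0.1]
gripper_width: 0.2
gripper_force: 0.0
now [ 632.5 -400.    40. ] [ 3.1415e+00 -2.0000e-04  7.0800e-02] w 0.2 f [ 0.3  0.1 -0.1] t 11.0167 | d [-0.1  -0.01 -0.  ] 0.04581067677489275
[ 621.927 -251.981]
now [ 632.5 -400.    40. ] [ 3.1415e+00 -2.0000e-04  7.0800e-02] w 0.2 f [ 0.3  0.1 -0.1] t 11.0167 | d [-1.000e-02 -1.484e+01 -0.000e+00] 0.04581067677489275
```

```bash
python3 -m jog '[[[-0.1,-0.5,0,0,0],[-0.1,-1,0,0,0],[-0.1,-1.5,0,0,0],[-0.1,-2.2,0,0,0],[-0.1,-3.1,0,0,0],[-0.1,-4.1,0,0,0],[-0.1,-5.1,0,0,0],[-0.1,-6.1,0,0,0],[-0.1,-7.1,0,0,0],[-0.1,-8.1,0,0,0],[-0.1,-9.1,0,0,0],[-0.1,-10.1,0,0,0],[-0.1,-11.1,0,0,0],[-0.1,-12.1,0,0,0],[-0.1,-13,0,0,0],[-0.1,-13.6,0,0,0],[-0.1,-14,0,0,0],[-0.1,-14.3,0,0,0],[-0.1,-14.5,0,0,0],[-0.1,-14.5,0,0,0]]]'
python3 -m jog '[[[0,-0.1,0,0,0],[0,-0.2,0,0,0],[0,-0.3,0,0,0],[0,-0.4,0,0,0],[0,-0.4,0,0,0]]]'
```

```text
t: 12.68
ee_pos: [621.4, -262.9, 39.9]
eef_rot: [3.128, -0.002, 0.072]
ft_force: [1.8, -18.7, -5.5]
gripper_width: 0.5
gripper_force: 9.1
t: 13.1
ee_pos: [621.4, -262.8, 40.1]
eef_rot: [3.122, -0.004, 0.072]
ft_force: [2.8, -28.0, -10.2]
gripper_width: -0.1
gripper_force: 13.1
```

```bash
python3 -m jog '[[[0,0.5,0,0,0],[0,1.5,0,0,0],[0,3,0,0,0],[0,4,0,0,0],[0,4.5,-2,0,0],[-2,5,-5,0,0],[-5,6,-8,0,0],[-9,7,-9,0,0],[-13,8,-9,0,0],[-13,8,-9,0,0],[-13,8,-9,0,0]]]'
python3 -c "
from h import *
print(w2px('side',[[620.3,-227.5,61],[612.7,-112.8,42]]),w2px('scene',[[620.3,-227.5,61]]))
delta(398.5,-327,70,.066);save('side','d6');out('d6',(195,205,345,305),5)"
```

```text
t: 14.02
ee_pos: [494.4, -340.9, 129.5]
eef_rot: [-3.14, 0.001, 0.067]
ft_force: [0.1, -0.4, -0.3]
gripper_width: 0.1
gripper_force: 0.0
[[266.26404345 273.10849001]
 [281.33136292 232.91446611]] [[260.16283262 191.68436849]]
now [ 494.4 -340.9  129.5] [-3.1399e+00  1.1000e-03  6.7300e-02] w 0.1 f [ 0.1 -0.4 -0.3] t 14.0167 | d [-9.47 -2.02  5.97] 0.012489192104345825
```

View pics/d6.png

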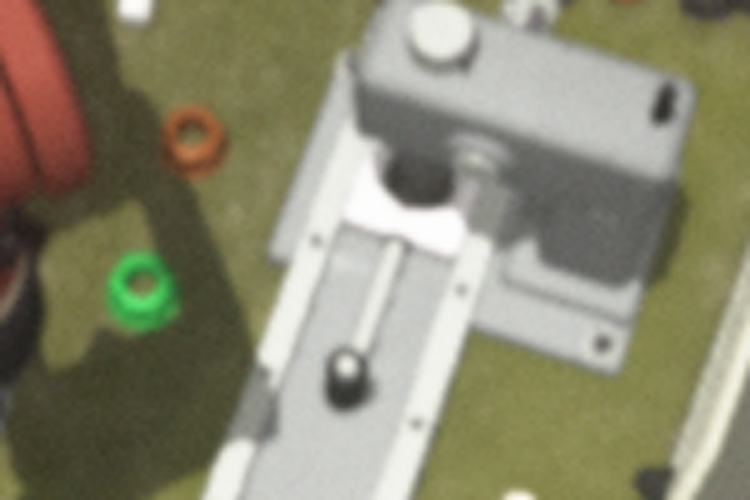

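The knob's top is at about (348,358) in the crop. I'll convert that to shuttle travel and compare it with where it started.

```bash
python3 -c "
from h import *
a=px2w('side',247.7,327.3,61)
for v in (356,358,361):
  b=px2w('side',195+348/5,205+v/5,61);print(a,b,np.linalg.norm(b-a))
# template match of knob on finer scale
i0=cv2.cvtColor(np.load('pics/d0.npy'),cv2.COLOR_RGB2GRAY);i1=cv2.cvtColor(np.load('pics/d6.npy'),cv2.COLOR_RGB2GRAY)
for nm,i,(x0,y0,x1,y1) in(('0',i0,(236,315,262,345)),('1',i1,(254,268,278,292))):
  c=i[y0:y1,x0:x1];print(nm);print(c)
" | cut -c1-200
```

```text
[ 630.56947361 -356.52231237   61.        ] [ 619.64996577 -235.79910127   61.        ] 121.21604410527415
[ 630.56947361 -356.52231237   61.        ] [ 620.01673083 -236.67248696   61.        ] 120.31351141675643
[ 630.56947361 -356.52231237   61.        ] [ 620.56631526 -237.98122444   61.        ] 118.96240038263036
0
[[212 213 191 176 193 194 200 205 201 201 203 201 200 203 214 228 230 215
  188 179 191 200 204 201 202 205]
 [174 182 176 183 193 198 198 199 203 204 201 200 198 205 220 231 227 204
  182 188 198 203 201 202 202 204]
 [141 151 162 178 188 192 199 200 200 200 203 200 197 207 226 232 222 192
  183 193 201 202 203 201 205 200]
 [125 130 140 160 166 178 184 191 195 199 195 194 194 212 228 230 212 186
  187 198 203 202 202 201 202 201]
 [117 121 125 131 139 153 163 169 181 187 187 186 196 216 230 226 199 176
  190 201 201 201 202 201 202 201]
 [121 121 121 118 121 129 135 142 152 164 172 180 198 222 231 221 191 185
  193 199 199 204 203 202 202 205]
 [123 123 123 122 118 123 125 125 129 134 145 165 203 227 230 209 179 183
  196 202 202 201 203 203 205 203]
 [123 120 120 
[... 4220 characters left out ...]
03 203 203 199 180 137  92  65  62  58  67  83 112 144 171 192 201
  205 205 202 203 216 233]
 [204 201 204 200 202 194 165 132 101  88  89 105 127 156 176 192 202 208
  204 205 205 208 227 236]
 [202 204 206 204 200 201 189 169 148 142 144 156 171 190 200 203 205 205
  204 206 204 210 227 234]
 [204 205 203 206 202 200 201 194 187 181 184 189 194 201 204 203 205 204
  206 204 205 214 224 218]
 [204 203 204 202 203 204 203 202 203 200 198 203 202 203 206 207 204 204
  201 205 209 221 218 194]
 [203 203 204 202 203 204 203 205 206 205 205 203 203 205 203 203 207 206
  203 202 209 229 228 203]
 [203 201 203 201 203 205 204 206 206 206 208 207 204 207 205 205 207 206
  206 203 213 232 235 229]]
```

The knob moved about 119 mm and then stopped hard at 28 N. The ram axis measures y = -123.5, 119 mm from the loaded nest, so the shuttle must have started about 10 mm in and is now home against its stop. Next is the button.

```bash
python3 -m jog '[[[-1.5,-0.3,0,0,0],[-4.5,-1,0,0,0],[-7.5,-1.6,1,0,0],[-9,-1.95,3,0,0],[-9.4,-2.02,5,0,0],[-9.4,-2.02,6,0,0],[-9.4,-2.02,6,0,0],[-9.4,-2.02,6,0,0]]]'
python3 -c "
from h import *
delta(399,-327,50,.066)"
```

```text
t: 14.73
ee_pos: [402.6, -326.9, 69.5]
eef_rot: [-3.141, 0.0, 0.071]
ft_force: [0.5, -0.4, 0.2]
gripper_width: 0.2
gripper_force: 0.0
now [ 402.6 -326.9   69.5] [-3.1408e+00  2.0000e-04  7.1500e-02] w 0.2 f [ 0.5 -0.4  0.2] t 14.7333 | d [-0.36 -0.02  1.95] 0.052047090386783984
```

```bash
python3 -m jog '[[[-0.3,0,0.5,0,0],[-0.36,0,1,0,0],[-0.36,0,1.4,0,0],[-0.36,0,1.7,0,0],[-0.36,0,1.9,0,0],[-0.36,0,2,0,0],[-0.36,0,2,0,0],[-0.36,0,2,0,0]]]'
python3 -m jog '[[[0,0,0.1,0,0],[0,0,0.2,0,0],[0,0,0.3,0,0],[0,0,0.3,0,0],[0,0,0.3,0,0]]]'
```

```text
t: 15.4
ee_pos: [398.8, -328.2, 51.5]
eef_rot: [3.141, -0.001, 0.07]
ft_force: [-0.3, 2.3, 8.7]
gripper_width: -0.0
gripper_force: 4.3
t: 15.82
ee_pos: [398.9, -328.3, 51.2]
eef_rot: [3.142, -0.0, 0.07]
ft_force: [-6.2, 7.2, 26.1]
gripper_width: -0.2
gripper_force: 12.8
```

The button bottomed out hard with the TCP at 51 mm. I'll let it out and go above the lever ball.

```bash
python3 -m jog '[[[0,0,-0.5,0,0],[0,0,-2,0,0],[0,0,-5,0,0],[0,0,-8.5,0,0],[0,0,-12,0,0.3],[0,0,-15.5,0,0.5],[0,-1,-19,0,0.7],[1,-3,-22.5,0,0.7],[2.5,-6,-25,0,0.7],[4,-9.5,-26.3,0,0.7],[5.5,-13,-26.3,0,0.7],[7.3,-16.5,-26.3,0,0.7],[9,-20,-26.3,0,0.7],[10.7,-23.3,-26.3,0,0.7],[11.7,-25.3,-26.3,0,0.7],[12.1,-26.2,-26.3,0,0.7],[12.1,-26.2,-26.3,0,0.7],[12.1,-26.2,-26.3,0,0.7],[12.1,-26.2,-26.3,0,0.7]]]'
python3 -c "
from h import *
delta(501,-58.4,240,.066)
im=arm.read_camera('wrist');np.save('pics/w7.npy',im)
R=Ro.from_euler('xyz',arm.get_obs()['eef_rot']).as_matrix();T=np.array(arm.calibration('wrist')['tool_from_camera'])
p=T[:3,:3].T@(R.T@(np.array([501,-58.4,250])-arm.get_obs()['ee_pos'])-T[:3,3]);print('expect px',258+339*p[0]/p[2],190.8+339*p[1]/p[2],'r',339*18/p[2])
g=cv2.cvtColor(im,cv2.COLOR_RGB2GRAY);m=((g<45)*255).astype('uint8')
n,l,s,c=cv2.connectedComponentsWithStats(m)
for i in range(1,n):
  if s[i,4]>150: print(s[i],c[i].round(1))
"
```

```text
t: 17.4
ee_pos: [499.7, -58.8, 309.6]
eef_rot: [3.141, 0.001, 0.069]
ft_force: [-0.7, 0.1, 0.3]
gripper_width: 60.0
gripper_force: 0.0
now [499.7 -58.8 309.6] [3.1409e+00 8.0000e-04 6.9000e-02] w 60.0 f [-0.7  0.1  0.3] t 17.4 | d [ 0.14 -0.04  6.96] 0.028694147749620712
expect px 257.523713794656 210.727207713058 r 29.591237152225037
[413  47  22  19 242] [422.4  57.4]
[ 92 170  12  81 358] [ 98.9 204.3]
[ 230  171   58   72 2995] [258.6 208.8]
[439 205  63  21 152] [465.9 210.8]
[    0   230   512   154 38878] [276.5 332.2]
[114 236  57   8 279] [141.6 239.7]
```

The ball shows at about (259,212) with a radius of 29 px, matching the prediction, so I'll descend and grip it.

```bash
python3 -m jog '[[[0.1,0,1,0,0.7],[0.1,0,3,0,0.7],[0.1,0,5,0,0.7],[0.1,0,6.5,0,0.7],[0.1,0,7,0,0.7],[0.1,0,7,0,0.7],[0.1,0,7,0,0.55],[0.1,0,7,0,0.4],[0.1,0,7,0,0.3],[0.1,0,7,0,0.2],[0.1,0,7,0,0.2],[0.1,0,7,0,0.2]]]' 30
python3 -c "
from h import *
delta(501,-58.4,240,.066)"
```

```text
t: 18.45
ee_pos: [501.9, -58.9, 241.3]
eef_rot: [3.138, -0.002, 0.07]
ft_force: [-2.2, -5.3, 3.1]
gripper_width: 34.3
gripper_force: 30.1
now [501.9 -58.9 241.3] [ 3.1382e+00 -2.1000e-03  7.0100e-02] w 34.3 f [-2.2 -5.3  3.1] t 18.45 | d [-0.09 -0.06  0.13] 0.03928258623871545
```

```bash
python3 -m jog '[[[-0.2,0,0.25,0,0.2],[-0.5,0,0.6,0,0.2],[-0.96,0,1.25,0,0.2],[-1.4,0,1.9,0,0.2],[-1.8,0,2.57,0,0.2],[-2.17,0,3.25,0,0.2],[-2.52,0,3.96,0,0.2],[-2.84,0,4.68,0,0.2],[-3.13,0,5.41,0,0.2],[-3.38,0,6.15,0,0.2],[-3.6,0,6.91,0,0.2],[-3.6,0,6.91,0,0.2],[-3.6,0,6.91,0,0.2]]]'
python3 -c "
from h import *
delta(501.9-35.9,-61,241.3-69.1,.07)"
```

```text
t: 19.53
ee_pos: [466.7, -61.3, 172.4]
eef_rot: [3.139, -0.003, 0.071]
ft_force: [-1.8, -5.2, 5.9]
gripper_width: 34.0
gripper_force: 31.1
now [466.7 -61.3 172.4] [ 3.1385 -0.0033  0.0706] w 34.0 f [-1.8 -5.2  5.9] t 19.5333 | d [-0.06 -0.03  0.02] 0.0058277847182577995
```

Tracking is good: the lever is at about 0.44 rad with 6 N on the ball. Now the remaining 15°.

```bash
python3 -m jog '[[[-0.17,0,0.7,0,0.2],[-0.33,0,1.5,0,0.2],[-0.44,0,2.3,0,0.2],[-0.53,0,3.09,0,0.2],[-0.58,0,3.8,0,0.2],[-0.6,0,4.3,0,0.2],[-0.6,0,4.6,0,0.2],[-0.6,0,4.65,0,0.2],[-0.6,0,4.65,0,0.2],[-0.6,0,4.65,0,0.2],[-0.6,0,4.65,0,0.2],[-0.6,0,4.65,0,0.2]]]'
python3 -c "
from h import *
delta(501.9-42.1,-61,241.3-115.7,.07)
for n in('side','scene'): np.save('pics/e_'+n+'.npy',arm.read_camera(n))
print(arm.get_obs()['ee_pos'],arm.get_obs()['qd'].round(4))
for n in('side','scene'):
  im=np.load('pics/e_'+n+'.npy');print(n,w2px(n,[459.5,-61,135]))
"
```

```text
t: 20.53
ee_pos: [461.0, -61.7, 126.6]
eef_rot: [3.139, -0.004, 0.071]
ft_force: [-2.2, -4.6, 8.0]
gripper_width: 34.3
gripper_force: 32.0
now [461.  -61.7 126.6] [ 3.1386 -0.0035  0.0708] w 34.3 f [-2.2 -4.6  8. ] t 20.5333 | d [-0.12 -0.08  0.1 ] 0.007187806776000526
[461.07174891 -61.69415142 126.58893782] [-0.0004  0.0014 -0.0009  0.001   0.     -0.0001]
side [[231.66971716 174.98857317]]
scene [[260.70435539 228.03692455]]
```

```bash
python3 -c "
from station import arm
print(arm.sign_off())"
```

```text
the job is handed in; nothing more can be done
None
```

The job is handed in, but sign-off returned no verdict: the nut is in the nest, the zero button was pressed and let out, and the robot is holding the lever at about 0.69 rad with 8 N at the ball; I judged the shuttle home from a hard stop at 28 N and the ram's position, because it moved only about 119 mm of the stated 130 mm.

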